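# Restock the hair-colour booth from the bolted case

### The arm

A 7-joint arm with a two-finger parallel gripper is mounted at the origin on the work surface. World frame = base frame: x ahead of the robot, y to its left, z up, the work surface at z = 0. Lengths are in m, angles in rad, forces in N, time in s.
With the tool pointing down it reaches from about 0.425 to 0.875 m from the base axis. Payload 4.7 kg.
Tool frame: the origin (TCP) lies on the centre line of the jaws, within the pads' length; the fingertips stand ahead of it and the grasp point (between the pads) lies 2 mm behind it (nose_length is the z of the fingertips in the tool frame, in m); z points along the fingers, y is the line along which they close (so a half turn about z gives the same grasp; the last joint's range is limited). The gripper opens to 87 mm and grips with 3 to 60 N. Pads are 19 mm wide; open, the fingers measure 117 mm over their backs; the gripper's body (75 mm by 190 mm) begins 51 mm behind the grasp point.
Start: joints at [-1.184, 0.321, -0.07, 1.45, 0.023, 1.371, -0.057], TCP at [0.237, 0.605, 0.206] pointing down, gripper open.
Joint ranges: [-2.86, 2.86], [-0.3, 2.09], [-1.38, 1.24], [0.06, 2.45], [-1.56, 4.7], [0.09, 2.05], [-2.69, 2.69]. Speed limits (rad/s): [2.57, 2.57, 3.14, 3.14, 3.14, 3.14, 3.14].

### API

Orientations are given as a rotation vector (axis times angle).
In Python, from bench import * gives the robot as it stands.
- The arm moves only by the tool send_rows, never from a script. Its arguments are lists of equal length, an entry for each row: "xyz": the shift along the tool's x, y, z in mm, a list of three; "dr": the turn, a rotation vector about the tool's x, y, z in rad, a list of three. A call has exactly 10 rows; each row is the pose to reach, as a shift and turn from the pose commanded when the call began, along the tool's axes at that moment; what a row does not reach only later rows make up. A row lasts 1/12 s, in which the tool goes at most 41.7 mm and 7.16 degrees, less where a joint would pass 70% of its speed; a pose out of reach is approached as far as the arm can. A call with a gripper value outside its range is refused whole. "jaw" is the finger opening in mm, from 0 to 87, set as the call begins (left out, the last holds). The fingers move at their own pace and stop on an object; "grip_force" is the grip in N (left out, the last holds). Time passes only in rows, so rows that repeat a pose let the fingers close, or fill a call up. It gives the time, the measured TCP pose, the force, the opening and the grip force at its end, in the units of the state.
- get_state(): the state, without advancing time (a new reading comes with each control period).
- get_image(name): name is "side" or "top"; returns the picture (400x640x3 uint8, red, green, blue); there is no depth.
- calibration(name): a dict with "vfov" (degrees; the focal length in pixels is half the picture's height over the tangent of half this angle, whatever the lens; pixels are square), "cx", "cy" (the principal point, pixels), "rvec" (rotation vector, rad) and "tvec" (3), from world to camera coordinates, as OpenCV has them. Camera axes: x right, y down, z forward; pixel columns grow to the right and rows downward; lengths in m; the calibration is good to about 2 mm. A picture is of the moment at which its call begins. calibration takes no time and is no camera call.
- close_job(): hands the job in; it is judged then, once.
The state is a dict: "time": time; "joint_positions": joint angles; "qd": joint speeds; "joint_torque": joint torques, N m; "position": TCP position; "tool_rot": TCP orientation; "ft_force": force on the tool from outside, world axes, zero at the start; "torque": the same for the moment, N m; "grip_width": opening from 0.0 (shut) to 1.0 (fully open); "grip_force": force on a finger pad.
Only numpy, scipy, OpenCV 4.12 (cv2) and the standard library are available. Lean on these libraries where they do the work, as an engineer would, in place of code of your own. Each camera call takes 0.05 s, during which the arm holds its last target. There are 200 camera calls.

### The job

Draw the red bolt of the stock case fully back and slide the cover fully open, then lift the pink-lidded tub out of the case and stack it on the pink-lidded tub that stands on the table, set down gently so that its feet sit in the recesses of the lid below and the long sides line up. Then slide the case's cover fully shut again (the bolt may stay drawn back). Keep the tubs upright, and leave the pink tub below, the teal tub, the phone, the brush and the jar where they are.

Things in the scene. Friction and masses are not known exactly. Their poses are not given: they have to be found in the camera images.
- case: Black stock case, aluminium rails, fixed; place and turn vary. Origin on the table under the centre of its well. Well inside: 140 mm (x) by 110 mm (y), floor 8 mm above the table, rails to 80 mm. Outside x -82 to +82, y -61 to +186 mm; the y > +56 part is a solid deck, 68 mm high, over which the cover slides. On the -x side a 74 mm high block (x to -152, y -37 to +37) carries the bolt.
- bolt (a joint): Lock bolt, in m: 0 = locked, its end lies between two lugs on the cover and holds it shut. It starts at 0 to 4 mm and slides along -x of the case to its stop at 0.028 (fully drawn back); the cover is freed from about 0.017 on. Drag about 2 N, no spring: it stays where it is left.
- bolt_grip (a point): Point in the bolt's red upright thumb grip, 14 mm (x, its sliding direction) by 16 mm (y), standing from 86 to 120 mm above the table; the point is at 106 mm on the grip's axis. Axes as the case's. Beneath it the steel bolt bar, 12 mm wide, top at 86 mm.
- cover (a joint): Sliding cover of the well, in m: 0 = shut, 0.118 = fully open (its stop); it slides along +y of the case. Drag about 2 N, no spring.
- cover_grip (a point): Point in the yellow grip bar on the grey cover, 16 mm (x) by 44 mm (y, its sliding direction), standing from 76 mm (cover top) to 108 mm above the table; the point is at 94 mm, mid-bar. Axes as the case's. The cover is 150 by 126 by 6 mm; its two lugs, 9 mm high, stand near its -x edge, 79 mm from this point.
- tub_mid (a point): Centre (25 mm above the underside) of the tub to move: pale, pink lid, flat sides, 64 mm (x) by 84 mm (y) by 50 mm high with feet, 0.15 to 0.3 kg, loose on the well's floor under the cover. Four round feet, 10 mm across, 5 mm tall, at x +-21.5, y +-31.5 mm; the lid has four square recesses, 15 mm wide, 4 mm deep, at the same places (2.5 mm to spare round a foot).
- base_mid (a point): Centre (25 mm above the table) of the pink-lidded tub standing loose on the table, same size and shape, 0.4 kg, in either of two places, turned. With the other tub's feet in its recesses (either way round) the centres are 46 mm apart, one above the other; on the lid's ribs instead, 50 mm.
- teal_mid (a point): Centre of a like tub with a teal lid, on the table, to be left alone; it may stand in either of the two places.
- phone: Dark phone lying on the table, 72 by 148 by 9 mm; origin under its centre. Leave alone.
- brush: Black tint brush lying on the table, 200 mm long; leave alone.
- jar: Jar, 56 mm diameter, 70 mm high, standing on the table; origin under its centre. Leave alone.
Not all that is in view belongs to the job. Leave any blue or green look-alike of the part that bears base_mid alone.

How it is judged:
On the way, in this order (a step that is already met when the one before it is completed fails the run):
1. the bolt is drawn back with the cover still shut (value of joint bolt above 0.02 m and value of joint cover below 0.006 m), for 0.1 s.
2. the cover is slid open (value of joint cover above 0.105 m), for 0.1 s.
3. the tub is lifted clear of the case (height (world z) of tub_mid above 0.1 m), for 0.1 s.
4. the tub sits on the pink tub, feet in the recesses, let go, cover not yet shut (horizontal distance between tub_mid and base_mid below 0.005 m and z of tub_mid in the frame of base_mid between 0.0435 and 0.0482 m and angle between the y axis of tub_mid and the y axis of base_mid, either way round below 0.09 rad and angle between each of tub_mid, base_mid's own z axis and vertical below 0.05 rad and linear speed of tub below 0.01 m/s and contact force between the fingers and tub below 0.1 N and value of joint cover above 0.03 m), for 0.2 s.
At the end, for the whole second after the job is handed in: The moved tub rests on the other pink tub with its feet in the recesses (centres within 5 mm horizontally, 43.5 to 48.2 mm apart in height, long sides within 0.09 rad, both upright within 0.05 rad), at rest, and the cover is shut to within 6 mm (horizontal distance between tub_mid and base_mid below 0.005 m and z of tub_mid in the frame of base_mid between 0.0435 and 0.0482 m and angle between the y axis of tub_mid and the y axis of base_mid, either way round below 0.09 rad and angle between each of tub_mid, base_mid's own z axis and vertical below 0.05 rad and value of joint cover below 0.006 m and linear speed of tub below 0.01 m/s); the robot touches nothing.
It fails at once if the pink tub on the table, the teal tub, the phone, the brush or the jar is moved by more than 25 mm (distance of any of base_mid, teal_mid, phone, brush, jar from where it was at the start of the episode above 0.025 m).
It fails at once if a pink tub is tipped by more than 0.4 rad (angle between any of tub_mid, base_mid's own z axis and vertical above 0.4 rad).
It fails at once if the tub is dropped onto the other (falls faster than 0.45 m/s close above it) (horizontal distance between tub_mid and base_mid below 0.04 m and z of tub_mid in the frame of base_mid below 0.075 m and linear speed of tub above 0.45 m/s).
It also fails if it takes over 69 s, if anything falls off the work surface, if the arm or the gripper's body presses on something with over 40 N, if the wrist force passes 120 N, or if a joint passes its speed limit or range.

## Working session

There is one attempt and no reset: what is moved stays moved. The work goes in short steps, Python scripts to look and compute and a tool call to move; the robot and the scene stay as the last step left them, time stands still between calls to the robot, and variables do not carry over. Pictures are saved under pics/ and viewed, at most 10 in all, crops included, and the job is handed in when it is done.

Besides the shell and the picture viewer there is one more tool, called after "Emit:" as name(argument=value, ...) on one line, values as JSON. send_rows: Moves the arm, as the interface text tells. Its arguments: {"type":"object","properties":{"xyz":{"type":"array"},"dr":{"type":"array"},"jaw":{"type":"number"},"grip_force":{"type":"number"}},"required":["xyz","dr"]}

```bash
mkdir -p pics; ls; cat > h.py <<'E'
from bench import *
import numpy as np, cv2
from scipy.spatial.transform import Rotation as R
def cam(n):
    c=calibration(n); f=200/np.tan(np.radians(c['vfov'])/2)
    return f,c['cx'],c['cy'],R.from_rotvec(c['rvec']).as_matrix(),np.array(c['tvec'])
def ray(n,u,v,z):
    f,cx,cy,M,t=cam(n); o=-M.T@t; d=M.T@np.array([(u-cx)/f,(v-cy)/f,1]); return o+d*(z-o[2])/d[2]
def proj(n,p):
    f,cx,cy,M,t=cam(n); q=M@np.array(p)+t; return np.array([cx+f*q[0]/q[2],cy+f*q[1]/q[2]])
def save(img,n): cv2.imwrite('pics/'+n,img[:,:,::-1])
E
python3 - <<'E'
from h import *
for n in('side','top'):
    im=get_image(n); np.save(n+'0.npy',im); save(im,n+'0.png'); print(n,calibration(n),cam(n)[0])
    f,cx,cy,M,t=cam(n); print(-M.T@t)
s=get_state();print(s)
E
```

```text
pics
side {'vfov': 54.16858158319375, 'cx': 317.4940706209843, 'cy': 197.13661631958055, 'rvec': array([ 2.22732596, -0.90225442,  0.35636161]), 'tvec': array([-0.45071428,  0.2348104 ,  0.95150626])} 391.0986513278835
[-0.0133364  -0.67100177  0.84452485]
top {'vfov': 42.11009333576235, 'cx': 327.9512201876051, 'cy': 199.37878680415267, 'rvec': array([ 2.17083293, -2.22983053,  0.08148933]), 'tvec': array([-0.11948152,  0.48953613,  1.4079648 ])} 519.5253807694222
[ 0.40516693 -0.10749597  1.43546881]
{'time': 0.1, 'joint_positions': array([-1.18388463,  0.32177011, -0.07008351,  1.45157314,  0.02260846,
        1.37077969, -0.05686374]), 'qd': array([ 0.0013542 , -0.00249491, -0.00050112, -0.00382563,  0.00126645,
       -0.00115353,  0.0009362 ]), 'joint_torque': array([-5.30418401e-04, -4.92574525e+01, -4.05823085e-01, -3.13400674e+01,
       -6.41077221e-02,  3.94501886e-02,  7.14748512e-05]), 'position': array([0.2366112 , 0.6048389 , 0.20524699]), 'tool_rot': array([-5.82083763e-01, -3.08696877e+00,  2.71595793e-03]), 'ft_force': array([-0.57516073, -0.43993967,  0.34679303]), 'torque': array([ 0.01367954,  0.04254031, -0.03744339]), 'grip_force': 0.0, 'grip_width': 1.0014941728615072}
```

View pics/top0.png

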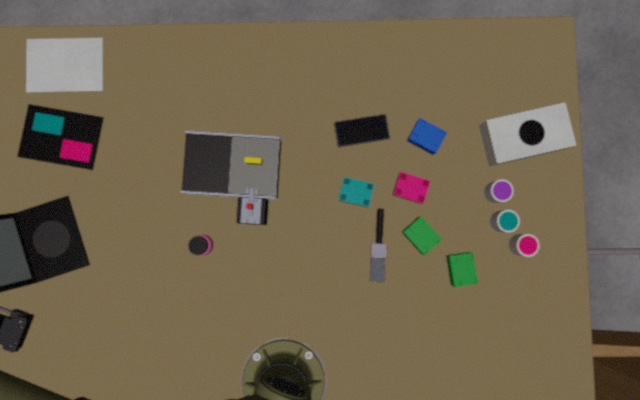

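View pics/side0.png

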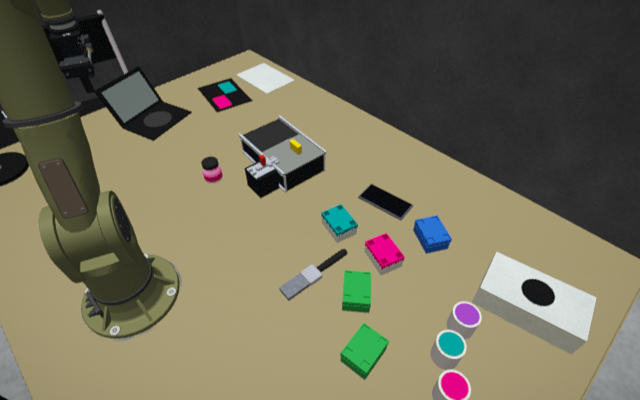

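Top view: the red bolt grip is at (250,206), the yellow cover bar at (253,160) and the case at (230,165). The pink-lidded tub is at (411,188).
Pink things that could be mistaken for it: the swatch (76,151), the cup (528,245) and the jar (200,245). Tub look-alikes: teal (356,192), blue (427,136), green (422,235) and (463,269). I choose the pink tub at (411,188), because it has four recesses. I'll measure and check it in a close crop.

```bash
cat >> h.py <<'E'
def blob(im,col,roi):
    h=cv2.cvtColor(im,cv2.COLOR_RGB2HSV); H,S,V=[h[:,:,i].astype(int) for i in range(3)]
    m={'pink':(H>160)&(H<176)&(S>150)&(V>100),'red':((H<6)|(H>176))&(S>150)&(V>80),'yellow':(H>22)&(H<34)&(S>190)&(V>110)}[col].astype(np.uint8)
    r=np.zeros_like(m); x0,y0,x1,y1=roi; r[y0:y1,x0:x1]=m[y0:y1,x0:x1]
    n,l,st,c=cv2.connectedComponentsWithStats(r,connectivity=8)
    k=1+np.argmax(st[1:,4]); mm=(l==k).astype(np.uint8)
    cs,_=cv2.findContours(mm,cv2.RETR_EXTERNAL,cv2.CHAIN_APPROX_NONE)
    return st[k],c[k],max(cs,key=cv2.contourArea),mm
E
python3 - <<'E'
from h import *
im=np.load('top0.npy')
for col,roi,z in(('red',(235,190,265,225),.12),('yellow',(235,145,275,175),.108),('pink',(385,165,440,210),.050)):
    st,c,cnt,mm=blob(im,col,roi); P=np.array([ray('top',*p[0],z)[:2] for p in cnt]); 
    r=cv2.minAreaRect((P*1000).astype(np.float32)); bx=cv2.boxPoints(r)
    print(col,st,c,ray('top',*c,z),r)
# silver rails outer outline at z=.08
for p in((184,131),(280,136),(182,196),(277,200)): print(p,ray('top',*p,.08))
a=cv2.resize(im[115:235,170:290],None,fx=5,fy=5,interpolation=cv2.INTER_CUBIC)[:, :]
b=cv2.resize(im[160:220,380:440],(600,600),interpolation=cv2.INTER_CUBIC)
save(cv2.resize(np.hstack([a,b]),(800,400)),'crop.png')
sd=np.load('side0.npy')
for col,roi,z in(('red',(250,145,275,172),.106),('yellow',(280,130,310,160),.1),('pink',(355,225,410,275),.05)):
    st,c,cnt,mm=blob(sd,col,roi); print('side',col,st,c,ray('side',*c,z))
E
```

```text
red [247 204   5   5  22] [249.13636364 205.72727273] [0.46934907 0.06897752 0.12      ] ((468.6688537597656, 69.33502197265625), (10.092634201049805, 10.201991081237793), 88.92317199707031)
yellow [245 158  17   6  85] [253.25882353 160.37647059] [0.58606529 0.05787781 0.108     ] ((585.7659301757812, 58.54429244995117), (40.994136810302734, 12.902469635009766), 88.55554962158203)
pink [394 172  36  31 749] [411.25233645 187.28571429] [ 0.51075126 -0.35620075  0.05      ] ((510.66693115234375, -356.0946350097656), (84.30204010009766, 64.46771240234375), 71.35052490234375)
(184, 131) [0.67190256 0.24102012 0.08      ]
(280, 136) [ 0.65255835 -0.00996671  0.08      ]
(182, 196) [0.50126769 0.24815625 0.08      ]
(277, 200) [0.48433202 0.0015517  0.08      ]
side red [259 155   6  11  46] [261.93478261 159.43478261] [0.46878848 0.06795804 0.106     ]
side yellow [290 140  11  14  98] [295.3877551  146.31632653] [0.58321081 0.05105451 0.1       ]
side pink [365 233  39  36 781] [384.11395647 250.24455826] [ 0.5069135  -0.36346072  0.05      ]
```

View pics/crop.png

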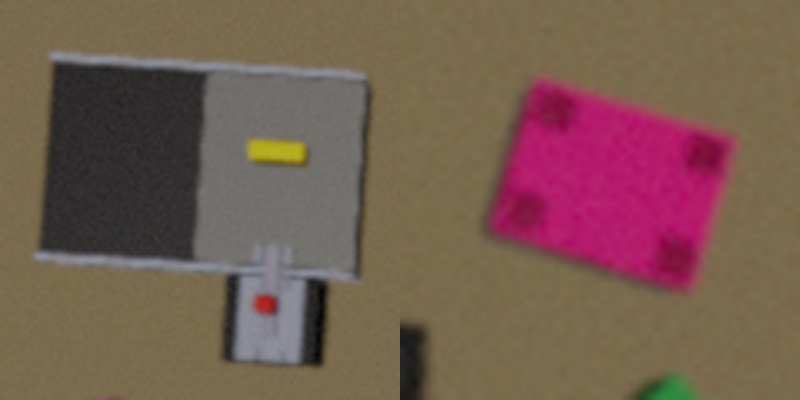

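The crop confirms the pink tub: it has four darker recesses and its long side is nearly along world y. In the case crop the deck is at left (+y), the bolt points toward the robot (-x), and the case yaw is about -0.075.

```bash
cat >> h.py <<'E'
CY=-0.075
O=np.array([.5728,.0578]); ex=np.array([np.cos(CY),np.sin(CY)]); ey=np.array([-ex[1],ex[0]])
def loc(p): d=np.array(p[:2])-O; return np.array([d@ex,d@ey])
def plan(p,yaw=CY):
    """shift mm / turn in tool axes to reach TCP p, tool down, tool y at world yaw"""
    s=get_state(); T=R.from_rotvec(s['tool_rot'])
    y=np.array([np.cos(yaw),np.sin(yaw),0]); z=np.array([0,0,-1.]); x=np.cross(y,z)
    W=R.from_matrix(np.c_[x,y,z])
    print('t',round(s['time'],2),'pos',s['position'].round(4),'w',round(s['grip_width']*87,1),'F',s['ft_force'].round(1))
    print('xyz',(T.inv().apply(np.array(p)-s['position'])*1000).round(1),'dr',(T.inv()*W).as_rotvec().round(4))
E
python3 - <<'E'
from h import *
import bench
print([ (k,getattr(bench,k)) for k in dir(bench) if 'nose' in k.lower()], [k for k in dir(bench) if k[0]!='_'][:30])
print(loc([.469,.069]),loc([.586,.058]))
plan([.469,.0685,.19])
E
```

```text
[('nose_length', 0.017)] ['MotionError', 'calibration', 'close_job', 'get_image', 'get_state', 'nose_length']
[-0.10434741  0.00339081] [0.01314791 0.00118851]
t 0.1 pos [0.2366 0.6048 0.2052] w 87.1 F [-0.6 -0.4  0.3]
xyz [-411.8 -414.9   16. ] dr [-1.400e-03  1.200e-03  1.273e+00]
```

Emit:
send_rows(xyz=[[-28,-28,0],[-56,-56,0],[-84,-84,0],[-112,-112,0],[-140,-140,0],[-168,-168,0],[-196,-196,0],[-224,-224,0],[-252,-252,0],[-280,-280,0]], dr=[[0,0,0.085],[0,0,0.17],[0,0,0.255],[0,0,0.34],[0,0,0.425],[0,0,0.51],[0,0,0.595],[0,0,0.68],[0,0,0.765],[0,0,0.85]], jaw=50, grip_force=15)

```text
time: 0.93
position: [0.3957, 0.2406, 0.206]
tool_rot: [-1.808, -2.569, 0.0]
ft_force: [1.0, 1.1, 0.2]
grip_width: 0.578
grip_force: 0.0
```

```bash
python3 -c "
from h import *
plan([.469,.0685,.16])"
```

```text
t 0.93 pos [0.3957 0.2406 0.206 ] w 50.3 F [1.  1.1 0.2]
xyz [-186.7   11.    46. ] dr [-3.000e-04 -2.000e-04  4.189e-01]
```

Emit:
send_rows(xyz=[[-27,2,5],[-54,4,10],[-81,5,16],[-108,7,24],[-135,8,32],[-162,10,40],[-187,11,46],[-187,11,46],[-187,11,46],[-187,11,46]], dr=[[0,0,0.06],[0,0,0.12],[0,0,0.18],[0,0,0.24],[0,0,0.3],[0,0,0.36],[0,0,0.419],[0,0,0.419],[0,0,0.419],[0,0,0.419]])

```text
time: 1.77
position: [0.4693, 0.0713, 0.1601]
tool_rot: [-2.297, -2.142, 0.0]
ft_force: [0.7, 1.4, 0.5]
grip_width: 0.576
grip_force: 0.0
```

```bash
python3 - <<'E'
from h import *
plan([.469,.0685,.108])
s=get_image('side'); save(cv2.resize(s[90:215,200:360],(800,600)),'s1.png')
E
```

```text
t 1.77 pos [0.4693 0.0713 0.1601] w 50.1 F [0.7 1.4 0.5]
xyz [-2.9 -0.1 52.1] dr [-0.0005 -0.0005  0.0051]
```

View pics/s1.png

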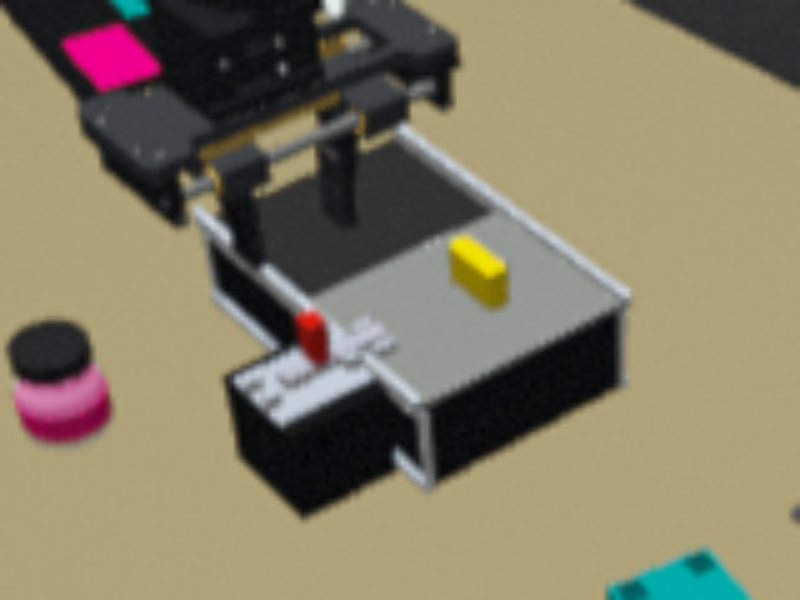

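The side crop shows the open jaws above the red grip at crop (312,338), lined up along the case's x. I'm going down and closing.

Emit:
send_rows(xyz=[[-3,0,15],[-3,0,30],[-3,0,42],[-3,0,52],[-3,0,52],[-3,0,52],[-3,0,52],[-3,0,52],[-3,0,52],[-3,0,52]], dr=[[0,0,0],[0,0,0],[0,0,0],[0,0,0],[0,0,0],[0,0,0],[0,0,0],[0,0,0],[0,0,0],[0,0,0]])

```text
time: 2.65
position: [0.4699, 0.0677, 0.1088]
tool_rot: [2.299, 2.141, 0.002]
ft_force: [0.7, -0.1, 0.4]
grip_width: 0.578
grip_force: 0.0
```

Emit:
send_rows(xyz=[[0,0,0],[0,0,0],[0,0,0],[0,0,0],[0,0,0],[0,0,0],[0,0,0],[0,0,0],[0,0,0],[0,0,0]], dr=[[0,0,0],[0,0,0],[0,0,0],[0,0,0],[0,0,0],[0,0,0],[0,0,0],[0,0,0],[0,0,0],[0,0,0]], jaw=0)

```text
time: 3.48
position: [0.4695, 0.0676, 0.1083]
tool_rot: [-2.299, -2.141, -0.0]
ft_force: [-0.2, 0.0, -0.1]
grip_width: 0.009
grip_force: 0.0
```

```bash
python3 - <<'E'
from h import *
plan([.469,.0685,.108])
s=get_image('side'); a=cv2.resize(s[100:200,220:320],(400,400))
t=get_image('top'); b=cv2.resize(t[150:250,200:300],(400,400)); save(np.hstack([a,b]),'s2.png')
try:
  st,c,_,_=blob(s,'red',(250,145,275,172)); print(st,c)
except Exception as e: print(e)
for n in('side','top'): print(proj(n,get_state()['position']))
E
```

```text
t 3.48 pos [0.4695 0.0676 0.1083] w 0.8 F [-0.2  0.  -0.1]
xyz [ 0.9 -0.5  0.3] dr [ 0.     -0.0001  0.004 ]
[259 156   6  10  39] [262.17948718 160.12820513]
[262.11718455 158.79061821]
[250.30729468 205.87251469]
```

View pics/s2.png

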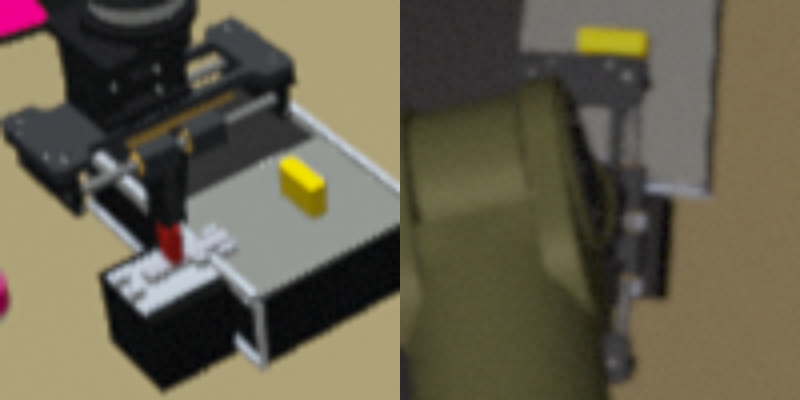

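```bash
python3 - <<'E'
from h import *
def tips(p,h):
    for s in(-1,1): 
        q=np.array([*(np.array(p[:2])+s*h*ex),p[2]-.017]); print(proj('side',q))
tips([.4693,.0713,.1601],.03); tips([.4695,.0676,.1083],.006)
f=lambda a:proj('side',a)
for z in(.086,.12): print(z,f([.469,.068,z]))
for y in (.08,.09,.1): print(y,f([.4695,y,.0913]))
t=get_image('top'); s=get_image('side')
print(s[150:170,255:270].sum(2))
E
```

```text
[250.98910145 153.17560034]
[268.64702262 144.54261673]
[261.03950746 164.09030652]
[264.44813085 162.35100271]
0.086 [262.72208271 164.59954032]
0.12 [261.45480814 155.67217106]
0.08 [260.12020318 161.23436844]
0.09 [258.02188431 159.64975111]
0.1 [255.94176112 158.07887486]
[[371 280  85  38  44  48  56  73  71  67  95 299 450 456 455]
 [308 311 109  48  45  45  64  76  80  62  96 294 455 454 450]
 [197 300 112  29  40  32  59  70  74  72  87 286 452 453 450]
 [ 73 174  68  51  43  51  56  70  73  64  74 261 455 455 449]
 [ 26  60  41  49  60  38  42  58  77  70  81 205 451 452 447]
 [ 38  46  33  64  79  62  52  63  82 109 220 245 446 455 448]
 [ 40  48  32  59 114 112  69  77 143 211 372 435 458 445 446]
 [ 31  36  27  68 103 161 150 125 167 246 445 580 532 461 449]
 [ 28  49  32  58 105 147 183 151 139 187 402 601 608 528 462]
 [ 31  42  32  45  98 145 157 134 114 139 294 576 628 588 512]
 [116  40  28  51  91 151 152 130 141 124 280 589 622 588 579]
 [284  86  44  99 114 158 149 147 125 121 264 557 612 605 602]
 [329 125 135 305 310 247 157 136 127 121 272 575 609 601 570]
 [163 290 336 524 526 392 203 129 128 119 236 493 565 580 552]
 [330 519 538 622 621 529 342 184 130 133 225 428 434 496 557]
 [534 621 620 615 613 600 511 330 190 177 269 403 339 381 396]
 [620 613 607 598 598 600 551 430 269 259 323 416 497 517 396]
 [576 576 595 592 558 550 441 408 332 405 502 559 624 622 538]
 [508 489 550 549 438 415 326 412 496 559 619 629 629 629 622]
 [547 409 422 417 324 393 417 555 622 625 627 626 622 626 623]]
```

The image shows the closed fingertips just on top of the red grip, at about row 155 in side view. The state predicts row 163, so the real tips are about 30 mm higher than TCP − 17 mm suggests. I'm reopening and going lower, watching the force.

Emit:
send_rows(xyz=[[0,0,0],[0,0,0],[0,0,0],[0,0,0],[0,0,4],[0,0,8],[0,0,12],[0,0,16],[0,0,18],[0,0,18]], dr=[[0,0,0],[0,0,0],[0,0,0],[0,0,0],[0,0,0],[0,0,0],[0,0,0],[0,0,0],[0,0,0],[0,0,0]], jaw=50)

```text
time: 4.52
position: [0.4689, 0.0674, 0.0895]
tool_rot: [-2.299, -2.141, 0.002]
ft_force: [-0.0, 0.8, 0.8]
grip_width: 0.557
grip_force: 0.0
```

Emit:
send_rows(xyz=[[0,0,1],[0,0,2],[0,0,3],[0,0,4],[0,0,5],[0,0,6],[0,0,7],[0,0,7],[0,0,7],[0,0,7]], dr=[[0,0,0],[0,0,0],[0,0,0],[0,0,0],[0,0,0],[0,0,0],[0,0,0],[0,0,0],[0,0,0],[0,0,0]])

```text
time: 5.35
position: [0.4695, 0.0676, 0.0833]
tool_rot: [2.299, 2.141, 0.0]
ft_force: [-0.6, -0.7, 0.0]
grip_width: 0.574
grip_force: 0.0
```

Emit:
send_rows(xyz=[[0,0,0],[0,0,0],[0,0,0],[0,0,0],[0,0,0],[0,0,0],[0,0,0],[0,0,0],[0,0,0],[0,0,0]], dr=[[0,0,0],[0,0,0],[0,0,0],[0,0,0],[0,0,0],[0,0,0],[0,0,0],[0,0,0],[0,0,0],[0,0,0]], jaw=0)

```text
time: 6.18
position: [0.4696, 0.0676, 0.0833]
tool_rot: [2.299, 2.141, 0.001]
ft_force: [1.1, 0.5, -0.7]
grip_width: 0.159
grip_force: 15.0
```

Gripped: 13.8 mm opening and 15 N. The height offset of about 30 mm is real, so I'll allow for it from now on. I'm pulling along -x (tool -y).

Emit:
send_rows(xyz=[[0,-3,0],[0,-6,0],[0,-9,0],[0,-12,0],[0,-15,0],[0,-18,0],[0,-21,0],[0,-24,0],[0,-26,0],[0,-26,0]], dr=[[0,0,0],[0,0,0],[0,0,0],[0,0,0],[0,0,0],[0,0,0],[0,0,0],[0,0,0],[0,0,0],[0,0,0]])

```text
time: 7.02
position: [0.4443, 0.0697, 0.0834]
tool_rot: [2.298, 2.141, 0.004]
ft_force: [5.1, 2.4, -4.6]
grip_width: 0.159
grip_force: 15.0
```

Emit:
send_rows(xyz=[[0,-1,0],[0,-2,0],[0,-2,0],[0,-2,0],[0,-2,0],[0,-2,0],[0,-2,0],[0,-2,0],[0,-2,0],[0,-2,0]], dr=[[0,0,0],[0,0,0],[0,0,0],[0,0,0],[0,0,0],[0,0,0],[0,0,0],[0,0,0],[0,0,0],[0,0,0]])

```text
time: 7.85
position: [0.4443, 0.0697, 0.0833]
tool_rot: [2.296, 2.138, 0.008]
ft_force: [11.6, 1.0, -10.2]
grip_width: 0.162
grip_force: 15.0
```

Emit:
send_rows(xyz=[[0,0,0],[0,0,0],[0,0,0],[0,0,0],[0,0,-12],[0,0,-28],[0,0,-44],[0,20,-50],[0,45,-50],[0,70,-50]], dr=[[0,0,0],[0,0,0],[0,0,0],[0,0,0],[0,0,0],[0,0,0],[0,0,0],[0,0,0],[0,0,0],[0,0,0]], jaw=50)

```text
time: 8.68
position: [0.5121, 0.0649, 0.1341]
tool_rot: [-2.298, -2.142, -0.002]
ft_force: [0.3, 1.3, -0.5]
grip_width: 0.573
grip_force: 0.0
```

```bash
python3 - <<'E'
from h import *
plan([.586,.058,.074])
s=get_image('side'); 
try:
  st,c,_,_=blob(s,'red',(240,145,275,180)); print(st,c,ray('side',*c,.106))
except Exception as e: print(e)
E
```

```text
t 8.68 pos [0.5121 0.0649 0.1341] w 49.9 F [ 0.3  1.3 -0.5]
xyz [-1.7 74.2 60.2] dr [ 0.0008 -0.0012  0.005 ]
[252 157   6  12  52] [254.67307692 162.36538462] [0.4457755  0.07239244 0.106     ]
```

Bolt drawn back. Next, the cover bar.

Emit:
send_rows(xyz=[[0,25,0],[0,50,0],[-2,74,0],[-2,74,15],[-2,74,30],[-2,74,45],[-2,74,54],[-2,74,60],[-2,74,60],[-2,74,60]], dr=[[0,0,0],[0,0,0],[0,0,0],[0,0,0],[0,0,0],[0,0,0],[0,0,0],[0,0,0],[0,0,0],[0,0,0]])

```text
time: 9.57
position: [0.585, 0.0574, 0.0736]
tool_rot: [-2.299, -2.141, -0.0]
ft_force: [0.5, -0.1, 0.7]
grip_width: 0.572
grip_force: 0.0
```

Emit:
send_rows(xyz=[[0,0,0],[0,0,0],[0,0,0],[0,0,0],[0,0,0],[0,0,0],[0,0,0],[0,0,0],[0,0,0],[0,0,0]], dr=[[0,0,0],[0,0,0],[0,0,0],[0,0,0],[0,0,0],[0,0,0],[0,0,0],[0,0,0],[0,0,0],[0,0,0]], jaw=0)

```text
time: 10.4
position: [0.5888, 0.0571, 0.0739]
tool_rot: [2.296, 2.136, 0.009]
ft_force: [8.9, -0.3, -5.4]
grip_width: 0.181
grip_force: 15.0
```

Emit:
send_rows(xyz=[[8,2,0],[20,3,0],[32,3,0],[44,3,0],[56,3,0],[68,3,0],[80,3,0],[92,3,0],[102,3,0],[110,3,0]], dr=[[0,0,0],[0,0,0],[0,0,0],[0,0,0],[0,0,0],[0,0,0],[0,0,0],[0,0,0],[0,0,0],[0,0,0]], grip_force=25)

```text
time: 11.23
position: [0.5983, 0.1688, 0.0739]
tool_rot: [2.295, 2.14, 0.007]
ft_force: [8.1, -2.5, -1.6]
grip_width: 0.183
grip_force: 25.0
```

Emit:
send_rows(xyz=[[3,0,0],[6,0,0],[9,0,0],[10,0,0],[10,0,0],[10,0,0],[10,0,0],[10,0,0],[10,0,0],[10,0,0]], dr=[[0,0,0],[0,0,0],[0,0,0],[0,0,0],[0,0,0],[0,0,0],[0,0,0],[0,0,0],[0,0,0],[0,0,0]])

```text
time: 12.07
position: [0.5988, 0.1748, 0.0739]
tool_rot: [2.297, 2.136, 0.002]
ft_force: [6.2, -7.0, -0.2]
grip_width: 0.182
grip_force: 25.0
```

Emit:
send_rows(xyz=[[0,0,0],[0,0,0],[0,0,0],[0,0,0],[0,0,-20],[0,0,-45],[0,0,-75],[-10,0,-95],[-35,0,-105],[-65,0,-110]], dr=[[0,0,0],[0,0,0],[0,0,0],[0,0,0],[0,0,0],[0,0,0],[0,0,0],[0,0,0],[0,0,0],[0,0,0]], jaw=60)

```text
time: 12.9
position: [0.5921, 0.1156, 0.1852]
tool_rot: [-2.292, -2.148, -0.005]
ft_force: [0.8, -0.1, 1.0]
grip_width: 0.687
grip_force: 0.0
```

Emit:
send_rows(xyz=[[-30,0,0],[-60,0,0],[-90,0,0],[-120,0,0],[-150,0,0],[-180,0,0],[-205,0,0],[-230,0,0],[-240,0,0],[-240,0,0]], dr=[[0,0,0],[0,0,0],[0,0,0],[0,0,0],[0,0,0],[0,0,0],[0,0,0],[0,0,0],[0,0,0],[0,0,0]], jaw=87)

```text
time: 13.73
position: [0.5741, -0.1297, 0.1832]
tool_rot: [-2.303, -2.136, 0.001]
ft_force: [0.3, 0.9, 1.0]
grip_width: 0.995
grip_force: 0.0
```

```bash
sed -i 's/^CY=.*/CY=-0.082/' h.py; python3 - <<'E'
from h import *
print(get_state()['position'])
t=get_image('top'); np.save('top1.npy',t); s=get_image('side')
a=cv2.resize(t[115:235,170:290],(480,480),interpolation=cv2.INTER_CUBIC); b=cv2.resize(s[100:180,220:300],(320,320));c=np.zeros((480,320,3),np.uint8);c[:320]=b
save(np.hstack([a,c]),'well.png')
for z in(.058,):
    st,c,cnt,mm=blob(t,'pink',(225,130,285,205)); P=np.array([ray('top',*p[0],z)[:2] for p in cnt]); r=cv2.minAreaRect((P*1000).astype(np.float32)); print(st,c,ray('top',*c,z),r,loc(np.array(r[0])/1000))
st,c,cnt,mm=blob(t,'yellow',(190,145,275,175)); print(c,ray('top',*c,.108))
E
```

```text
[ 0.57410981 -0.12972819  0.18322516]
[238 151  35  28 837] [255.37156511 164.47670251] [0.58176622 0.05870902 0.058     ] ((581.9696044921875, 58.44246292114258), (87.78384399414062, 68.15274810791016), 83.73917388916016) [0.00908617 0.00139137]
[207.01149425 157.47126437] [0.59652264 0.17592281 0.108     ]
```

View pics/well.png

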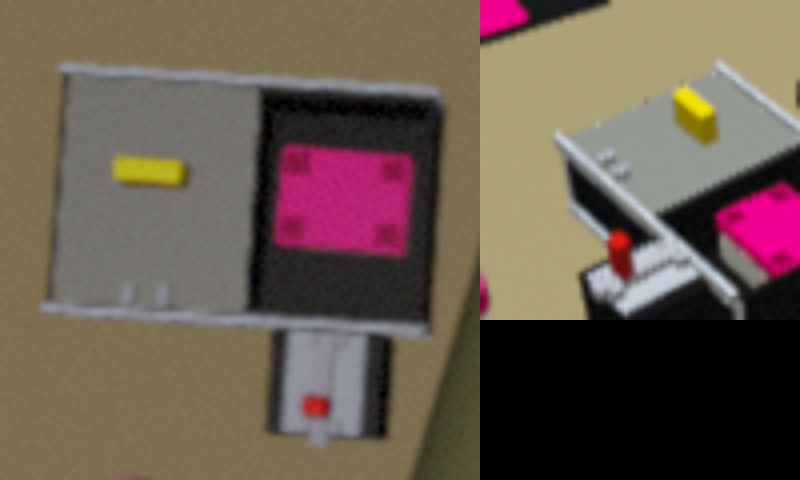

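The top view shows the cover open and the pink-lidded tub in the well at crop (345,200), roughly aligned with the case. Setting the jaw to 80.

```bash
python3 - <<'E'
from h import *
plan([.584,.0575,.09],-.10); plan([.584,.0575,.013],-.10)
E
```

```text
t 13.83 pos [ 0.5751 -0.1253  0.183 ] w 87.0 F [ 0.5  0.1 -0.7]
xyz [182.8  -3.7  93.3] dr [-0.0007 -0.0016  0.0304]
t 13.83 pos [ 0.5751 -0.1253  0.183 ] w 87.0 F [ 0.5  0.1 -0.7]
xyz [182.7  -3.7 170.3] dr [-0.0007 -0.0016  0.0304]
```

Emit:
send_rows(xyz=[[30,0,0],[60,-1,0],[90,-2,0],[120,-3,0],[150,-4,0],[175,-4,20],[183,-4,45],[183,-4,70],[183,-4,93],[183,-4,93]], dr=[[0,0,0.01],[0,0,0.02],[0,0,0.03],[0,0,0.03],[0,0,0.03],[0,0,0.03],[0,0,0.03],[0,0,0.03],[0,0,0.03],[0,0,0.03]], jaw=80)

```text
time: 14.67
position: [0.5795, 0.0589, 0.0852]
tool_rot: [-2.321, -2.109, 0.011]
ft_force: [-1.8, 0.4, -0.2]
grip_width: 0.921
grip_force: 0.0
```

Emit:
send_rows(xyz=[[0,0,0],[0,0,8],[0,0,18],[0,0,28],[0,0,38],[0,0,48],[0,0,58],[0,0,68],[0,0,76],[0,0,76]], dr=[[0,0,0],[0,0,0],[0,0,0],[0,0,0],[0,0,0],[0,0,0],[0,0,0],[0,0,0],[0,0,0],[0,0,0]])

```text
time: 15.5
position: [0.5823, 0.0552, 0.012]
tool_rot: [-2.33, -2.105, 0.005]
ft_force: [-0.8, -0.0, -0.3]
grip_width: 0.92
grip_force: 0.0
```

Emit:
send_rows(xyz=[[0,0,0],[0,0,0],[0,0,0],[0,0,0],[0,0,0],[0,0,0],[0,0,0],[0,0,0],[0,0,0],[0,0,0]], dr=[[0,0,0],[0,0,0],[0,0,0],[0,0,0],[0,0,0],[0,0,0],[0,0,0],[0,0,0],[0,0,0],[0,0,0]], jaw=40, grip_force=25)

```text
time: 16.33
position: [0.5843, 0.0555, 0.0148]
tool_rot: [2.331, 2.106, 0.001]
ft_force: [-1.7, -0.5, 5.8]
grip_width: 0.731
grip_force: 25.0
```

Gripped at 63.6 mm. Lifting.

Emit:
send_rows(xyz=[[0,0,-5],[0,0,-14],[0,0,-26],[0,0,-40],[0,0,-56],[0,0,-72],[0,0,-88],[0,0,-102],[0,0,-112],[0,0,-115]], dr=[[0,0,0],[0,0,0],[0,0,0],[0,0,0],[0,0,0],[0,0,0],[0,0,0],[0,0,0],[0,0,0],[0,0,0]])

```text
time: 17.17
position: [0.5852, 0.0555, 0.1319]
tool_rot: [2.33, 2.105, 0.005]
ft_force: [0.4, -0.2, -2.0]
grip_width: 0.736
grip_force: 25.0
```

```bash
python3 - <<'E'
from h import *
t=np.load('top1.npy')
st,c,cnt,mm=blob(t,'pink',(385,165,440,210)); P=np.array([ray('top',*p[0],.05)[:2] for p in cnt]); print(cv2.minAreaRect((P*1000).astype(np.float32)))
# clean second estimate with moments
for nm in('top0','top1'):
    t=np.load(nm+'.npy'); _,_,_,mm=blob(t,'pink',(385,165,440,210)); mm=cv2.morphologyEx(mm,cv2.MORPH_CLOSE,np.ones((7,7)))
    ys,xs=np.nonzero(mm); P=np.array([ray('top',x,y,.05)[:2] for x,y in zip(xs,ys)]); m=P.mean(0); w,v=np.linalg.eigh(np.cov((P-m).T)); print(m, np.degrees(np.arctan2(v[1,1],v[0,1])), np.sqrt(12*w))
    _,_,_,mm=blob(np.load('top1.npy'),'pink',(225,130,285,205)); mm=cv2.morphologyEx(mm,cv2.MORPH_CLOSE,np.ones((7,7)))
    ys,xs=np.nonzero(mm); P=np.array([ray('top',x,y,.058)[:2] for x,y in zip(xs,ys)]); m=P.mean(0); w,v=np.linalg.eigh(np.cov((P-m).T)); print('well',m, np.degrees(np.arctan2(v[1,1],v[0,1])), np.sqrt(12*w))
plan([.52,-.357,.13],np.radians(71.3-90))
E
```

```text
((510.7616271972656, -356.12750244140625), (84.30266571044922, 64.66600036621094), 71.35448455810547)
[ 0.51076536 -0.3562049 ] 71.68014987752537 [0.06424997 0.0841182 ]
well [0.58178189 0.05864974] 81.8227943602162 [0.0677381  0.08767341]
[ 0.51067424 -0.35620701] 72.0145672958789 [0.06442192 0.08398966]Traceback (most recent call last):
  File "<stdin>", line 9, in <module>
  File "h.py", line 8, in ray
    f,cx,cy,M,t=cam(n); o=-M.T@t; d=M.T@np.array([(u-cx)/f,(v-cy)/f,1]); return o+d*(z-o[2])/d[2]
                ~~~^^^
  File "h.py", line 5, in cam
    c=calibration(n); f=200/np.tan(np.radians(c['vfov'])/2)
ValueError: time passes only in moves, steps and waits
```

```bash
sed -i 's/^def cam(n):/import functools\n@functools.lru_cache\ndef cam(n):/' h.py; python3 - <<'E'
from h import *
plan([.512,-.3595,.132],-.319)
E
```

```text
t 17.17 pos [0.5852 0.0555 0.1319] w 64.1 F [ 0.4 -0.2 -2. ]
xyz [-420.3  -30.9   -0.9] dr [ 0.0034 -0.0018  0.2179]
```

Emit:
send_rows(xyz=[[-10,0,0],[-30,-2,0],[-56,-4,0],[-84,-6,0],[-112,-8,0],[-140,-10,0],[-168,-12,0],[-196,-14,0],[-224,-16,0],[-252,-18,0]], dr=[[0,0,0.01],[0,0,0.02],[0,0,0.03],[0,0,0.045],[0,0,0.06],[0,0,0.075],[0,0,0.09],[0,0,0.105],[0,0,0.12],[0,0,0.135]])

```text
time: 18.0
position: [0.5379, -0.1969, 0.1282]
tool_rot: [-2.47, -1.939, 0.003]
ft_force: [-0.1, -0.3, -2.2]
grip_width: 0.737
grip_force: 25.0
```

```bash
python3 - <<'E'
from h import *
plan([.512,-.3595,.132],-.319)
E
```

```text
t 18.0 pos [ 0.5379 -0.1969  0.1282] w 64.1 F [-0.1 -0.3 -2.2]
xyz [-164.1   13.4   -3.7] dr [-0.0022  0.0009  0.0794]
```

Emit:
send_rows(xyz=[[-26,2,0],[-52,4,0],[-78,6,0],[-104,8,0],[-126,10,0],[-144,12,0],[-158,13,0],[-164,13,0],[-164,13,0],[-164,13,0]], dr=[[0,0,0.01],[0,0,0.02],[0,0,0.03],[0,0,0.04],[0,0,0.05],[0,0,0.06],[0,0,0.07],[0,0,0.08],[0,0,0.08],[0,0,0.08]])

```text
time: 18.83
position: [0.5144, -0.3555, 0.1288]
tool_rot: [-2.543, -1.843, -0.0]
ft_force: [0.5, 1.2, -2.5]
grip_width: 0.735
grip_force: 25.0
```

Emit:
send_rows(xyz=[[0,0,5],[0,0,12],[0,0,20],[0,0,28],[0,0,36],[0,0,42],[0,0,44],[0,0,44],[0,0,44],[0,0,44]], dr=[[0,0,0],[0,0,0],[0,0,0],[0,0,0],[0,0,0],[0,0,0],[0,0,0],[0,0,0],[0,0,0],[0,0,0]])

```text
time: 19.67
position: [0.5152, -0.3563, 0.0857]
tool_rot: [2.543, 1.844, 0.001]
ft_force: [0.7, 0.1, -2.4]
grip_width: 0.732
grip_force: 25.0
```

```bash
python3 - <<'E'
from h import *
plan([.512,-.3595,.053],-.319)
s=get_image('side'); np.save('s3.npy',s); t=get_image('top'); np.save('t3.npy',t)
a=cv2.resize(s[190:290,335:435],(500,500),interpolation=cv2.INTER_CUBIC); b=cv2.resize(t[158:218,381:441],(300,300)); c=np.zeros((500,300,3),np.uint8); c[:300]=b
save(np.hstack([a,c]),'hover.png')
E
```

```text
t 19.67 pos [ 0.5152 -0.3563  0.0857] w 63.7 F [ 0.7  0.1 -2.4]
xyz [-4.1 -2.1 32.7] dr [0.0009 0.0001 0.0029]
```

View pics/hover.png

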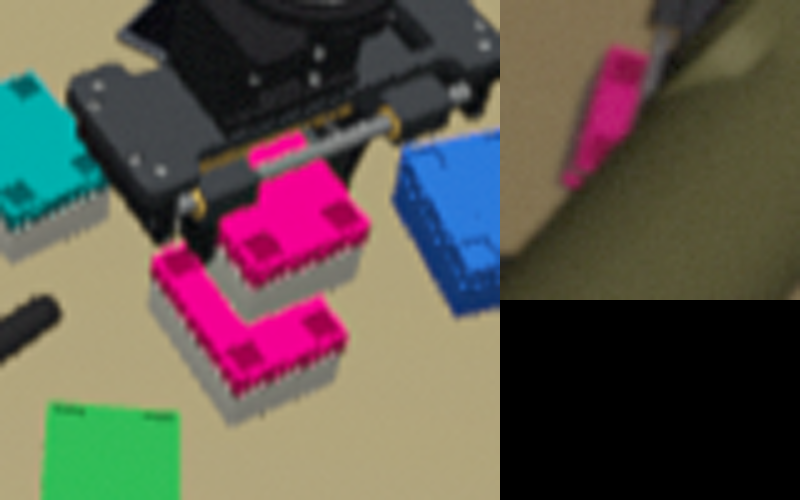

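The side crop shows the held pink lid with recesses at about crop (263,248) and (343,215). The base lid's recesses are at about (245,355), (320,325) and (183,262). I'm locating the recess centroids and casting rays onto the two lid planes.

```bash
cat > m.py <<'E'
from h import *
def rec(im,guess):
    out=[]
    for u,v in guess:
        a=im[int(v)-5:int(v)+6,int(u)-5:int(u)+6].astype(float); r=a[:,:,0]
        yy,xx=np.mgrid[-5:6,-5:6]; h=cv2.cvtColor(a.astype(np.uint8),cv2.COLOR_RGB2HSV)
        pk=(h[:,:,0]>155)&(h[:,:,0]<178)&(h[:,:,1]>130)
        w=np.where(pk&(r<200)&(r>90)&(np.hypot(xx,yy)<4.2),220-r,0); 
        out.append((int(u)+(w*xx).sum()/w.sum(), int(v)+(w*yy).sum()/w.sum()))
    return np.array(out)
if __name__=='__main__':
    s=np.load('s3.npy'); s0=np.load('side0.npy')
    g=lambda L:[(335+x/5,190+y/5) for x,y in L]
    b=rec(s,g([(245,355),(320,325),(183,262)])); h=rec(s,g([(263,248),(343,215)])); print(b,h)
    B=np.array([ray('side',*p,.050)[:2] for p in b]); print('base',B)
    u=B[1]-B[0]; print('spacing',np.linalg.norm(u),np.linalg.norm(B[2]-B[0]),'yaw',np.arctan2(u[1],u[0]),np.arctan2(*(B[2]-B[0])[::-1])-np.pi/2)
    for z in(.1267,.1287,.1307):
        H=np.array([ray('side',*p,z)[:2] for p in h]); v=H[1]-H[0]; d=(B[:2]-H).mean(0); print(z,H.round(4),np.linalg.norm(v),'yaw',np.arctan2(v[1],v[0]),'need world',d)
    T=R.from_rotvec(get_state()['tool_rot'])
    H=np.array([ray('side',*p,.1287)[:2] for p in h]); d=(B[:2]-H).mean(0); print('tool',T.inv().apply([*d,0])*1000)
E
python3 m.py
```

```text
[[383.65718454 260.6622903 ]
 [398.69353667 254.58169935]
 [371.4272944  241.61382598]] [[387.0890884  238.70925414]
 [402.7183755  232.60652463]]
base [[ 0.48179559 -0.38259063]
 [ 0.52242888 -0.39693744]
 [ 0.50483698 -0.3237988 ]]
spacing 0.04309169928784058 0.06314574559934576 yaw -0.3394161576575636 -0.3735169348107308
0.1267 [[ 0.4871 -0.377 ]
 [ 0.5274 -0.3911]] 0.04268747210806439 yaw -0.33620894305430393 need world [-0.00517162 -0.00567345]
0.1287 [[ 0.4857 -0.3779]
 [ 0.5259 -0.3919]] 0.0425685364871852 yaw -0.33620894305430465 need world [-0.00372107 -0.00487406]
0.1307 [[ 0.4843 -0.3787]
 [ 0.5244 -0.3927]] 0.042449600866305996 yaw -0.3362089430543041 need world [-0.00227052 -0.00407467]
tool [-5.78920681e+00 -2.02186663e+00 -1.64829083e-03]
```

Emit:
send_rows(xyz=[[-2,-1,0],[-4,-2,0],[-5.5,-2,3],[-5.5,-2,8],[-5.5,-2,13],[-5.5,-2,18],[-5.5,-2,22],[-5.5,-2,22],[-5.5,-2,22],[-5.5,-2,22]], dr=[[0,0,0],[0,0,0],[0,0,0],[0,0,0],[0,0,0],[0,0,0],[0,0,0],[0,0,0],[0,0,0],[0,0,0]])

```text
time: 20.6
position: [0.5114, -0.3606, 0.0633]
tool_rot: [2.543, 1.844, 0.0]
ft_force: [0.7, 0.5, -1.7]
grip_width: 0.737
grip_force: 25.0
```

```bash
python3 - <<'E'
from m import *
plan([.5,-.36,.053],-.319)
s=get_image('side'); np.save('s4.npy',s); S=get_state(); z=S['position'][2]+.043
f=[(.4819,-.3826),(.5224,-.3969)]
h=rec(s,[proj('side',[*p,z]) for p in f]); h=rec(s,h.round()); H=np.array([ray('side',*p,z)[:2] for p in h])
T=R.from_rotvec(S['tool_rot']); d=(np.array(f)-H).mean(0); v=H[1]-H[0]
print(h,np.linalg.norm(v),np.arctan2(v[1],v[0]),T.inv().apply([*d,0])*1000)
save(cv2.resize(s[190:290,335:435],(500,500),interpolation=cv2.INTER_CUBIC),'low.png')
E
```

```text
t 20.6 pos [ 0.5114 -0.3606  0.0633] w 64.1 F [ 0.7  0.5 -1.7]
xyz [ -2.9 -11.   10.3] dr [0.0002 0.     0.0031]
[[386.30497925 246.65767635]
 [401.76697531 240.16049383]] 0.04322721990497451 -0.3153229295597407 [-6.88660247e-01  2.18498680e-01  1.55181887e-04]
```

View pics/low.png

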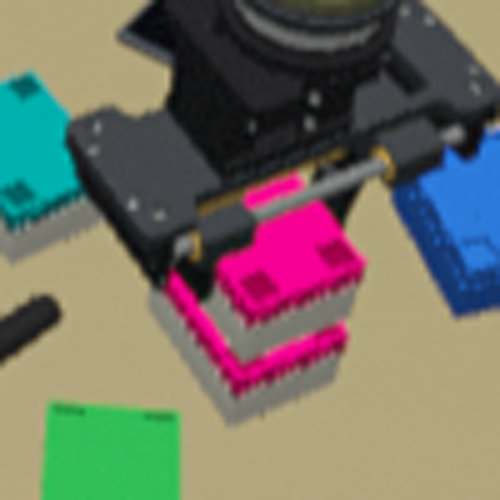

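The held tub sits square above the base; the remaining offset is under 1 mm. Lowering gently.

Emit:
send_rows(xyz=[[-0.5,0,1],[-0.5,0,2],[-0.5,0,3],[-0.5,0,4],[-0.5,0,5],[-0.5,0,6],[-0.5,0,7],[-0.5,0,8],[-0.5,0,9],[-0.5,0,9]], dr=[[0,0,0],[0,0,0],[0,0,0],[0,0,0],[0,0,0],[0,0,0],[0,0,0],[0,0,0],[0,0,0],[0,0,0]])

```text
time: 21.48
position: [0.511, -0.3609, 0.054]
tool_rot: [-2.543, -1.844, 0.0]
ft_force: [-0.8, -0.1, -1.6]
grip_width: 0.734
grip_force: 25.0
```

Emit:
send_rows(xyz=[[0,0,0.5],[0,0,1],[0,0,1.5],[0,0,2],[0,0,2],[0,0,2],[0,0,2],[0,0,2],[0,0,2],[0,0,2]], dr=[[0,0,0],[0,0,0],[0,0,0],[0,0,0],[0,0,0],[0,0,0],[0,0,0],[0,0,0],[0,0,0],[0,0,0]])

```text
time: 22.32
position: [0.5112, -0.3611, 0.0528]
tool_rot: [2.543, 1.844, 0.001]
ft_force: [-2.0, 1.6, 4.9]
grip_width: 0.734
grip_force: 25.0
```

Contact at the seated height (TCP 52.8 mm, predicted 53). Releasing and rising.

Emit:
send_rows(xyz=[[0,0,0],[0,0,0],[0,0,0],[0,0,0],[0,0,0],[0,0,0],[0,0,0],[0,0,0],[0,0,0],[0,0,0]], dr=[[0,0,0],[0,0,0],[0,0,0],[0,0,0],[0,0,0],[0,0,0],[0,0,0],[0,0,0],[0,0,0],[0,0,0]], jaw=80)

```text
time: 23.15
position: [0.5111, -0.361, 0.0522]
tool_rot: [2.543, 1.844, 0.0]
ft_force: [-0.8, -0.1, -0.7]
grip_width: 0.916
grip_force: 0.0
```

Emit:
send_rows(xyz=[[0,0,-6],[0,0,-14],[0,0,-24],[0,0,-36],[0,0,-50],[0,0,-65],[0,0,-80],[0,0,-95],[0,0,-105],[0,0,-110]], dr=[[0,0,0],[0,0,0],[0,0,0],[0,0,0],[0,0,0],[0,0,0],[0,0,0],[0,0,0],[0,0,0],[0,0,0]])

```text
time: 23.98
position: [0.512, -0.3618, 0.1651]
tool_rot: [2.541, 1.842, 0.003]
ft_force: [-0.0, -1.2, 0.4]
grip_width: 0.92
grip_force: 0.0
```

```bash
python3 - <<'E'
from h import *
plan([.57,.1,.155],-.082); plan([.5975,.1755,.074],-.082)
E
```

```text
t 23.98 pos [ 0.512  -0.3618  0.1651] w 80.1 F [-0.  -1.2  0.4]
xyz [457.  -88.4   9.6] dr [ 0.0036  0.0008 -0.234 ]
t 23.98 pos [ 0.512  -0.3618  0.1651] w 80.1 F [-0.  -1.2  0.4]
xyz [537.3 -86.1  90.6] dr [ 0.0036  0.0008 -0.234 ]
```

Emit:
send_rows(xyz=[[15,-2,0],[40,-6,0],[70,-11,0],[100,-16,0],[130,-21,0],[160,-26,0],[190,-31,0],[220,-36,0],[250,-41,0],[280,-46,0]], dr=[[0,0,-0.02],[0,0,-0.04],[0,0,-0.06],[0,0,-0.08],[0,0,-0.1],[0,0,-0.12],[0,0,-0.14],[0,0,-0.16],[0,0,-0.18],[0,0,-0.2]], jaw=50, grip_force=20)

```text
time: 24.82
position: [0.5542, -0.0791, 0.1624]
tool_rot: [-2.345, -2.09, -0.0]
ft_force: [0.9, 0.1, 0.1]
grip_width: 0.575
grip_force: 0.0
```

```bash
python3 - <<'E'
from m import *
plan([.5975,.1755,.14],-.082)
s=get_image('side'); t=get_image('top'); np.save('s5.npy',s)
f=[(.4819,-.3826),(.5224,-.3969)]
for z in(.096,.100):
    h=rec(s,[proj('side',[*p,z]) for p in f]); h=rec(s,h.round()); H=np.array([ray('side',*p,z)[:2] for p in h]); v=H[1]-H[0]; print(z,H-np.array(f),np.linalg.norm(v),np.arctan2(v[1],v[0]))
a=cv2.resize(s[190:290,335:435],(500,500),interpolation=cv2.INTER_CUBIC); b=cv2.resize(t[158:218,381:441],(300,300)); c=np.zeros((500,300,3),np.uint8); c[:300]=b
save(np.hstack([a,c]),'stack.png')
E
```

```text
t 24.82 pos [ 0.5542 -0.0791  0.1624] w 50.0 F [0.9 0.1 0.1]
xyz [257.9  13.8  22.5] dr [ 0.     -0.0003 -0.0331]
0.096 [[-4.52295971e-04 -3.09364383e-04]
 [-6.33011889e-05  8.60930319e-04]] 0.04294530306727068 -0.31070597072083606
0.1 [[-0.00309635 -0.00184889]
 [-0.00292585 -0.00060843]] 0.04271581006878017 -0.31070597072083617
```

View pics/stack.png

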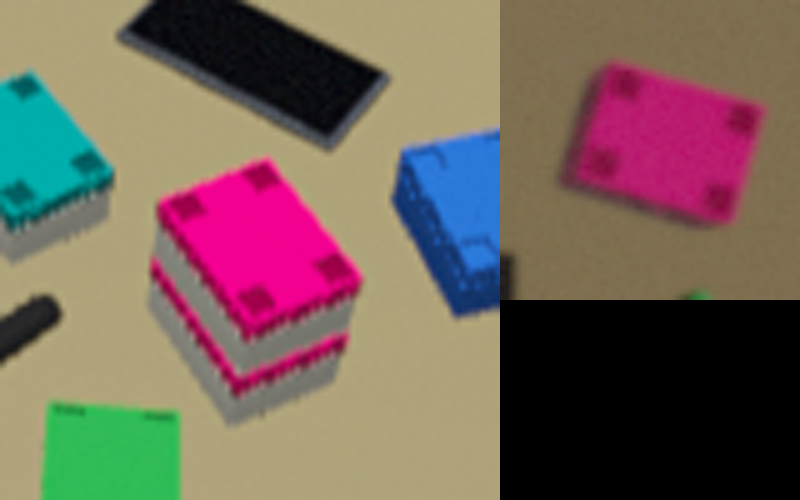

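The tub is seated: both lids line up, and at the 96 mm plane the recesses match to under 1 mm. Now the cover.

Emit:
send_rows(xyz=[[26,1,0],[54,3,0],[82,5,0],[110,6,0],[138,8,0],[166,9,0],[194,11,0],[222,12,0],[246,14,10],[258,14,22]], dr=[[0,0,-0.01],[0,0,-0.02],[0,0,-0.03],[0,0,-0.033],[0,0,-0.033],[0,0,-0.033],[0,0,-0.033],[0,0,-0.033],[0,0,-0.033],[0,0,-0.033]])

```text
time: 25.75
position: [0.5989, 0.178, 0.1406]
tool_rot: [-2.308, -2.131, -0.004]
ft_force: [-0.1, 0.3, 0.9]
grip_width: 0.573
grip_force: 0.0
```

```bash
python3 - <<'E'
from h import *
plan([.5985,.1755,.074],-.082)
E
```

```text
t 25.75 pos [0.5989 0.178  0.1406] w 49.9 F [-0.1  0.3  0.9]
xyz [-2.6 -0.4 66.6] dr [ 0.0018 -0.0022  0.0026]
```

Emit:
send_rows(xyz=[[-1,0,8],[-2,0,20],[-2,0,32],[-2,0,44],[-2,0,54],[-2,0,62],[-2,0,66],[-2,0,66],[-2,0,66],[-2,0,66]], dr=[[0,0,0],[0,0,0],[0,0,0],[0,0,0],[0,0,0],[0,0,0],[0,0,0],[0,0,0],[0,0,0],[0,0,0]])

```text
time: 26.58
position: [0.5986, 0.1722, 0.075]
tool_rot: [2.311, 2.127, 0.002]
ft_force: [-0.3, -0.4, -0.0]
grip_width: 0.578
grip_force: 0.0
```

Emit:
send_rows(xyz=[[0,0,0],[0,0,0],[0,0,0],[0,0,0],[0,0,0],[0,0,0],[0,0,0],[0,0,0],[0,0,0],[0,0,0]], dr=[[0,0,0],[0,0,0],[0,0,0],[0,0,0],[0,0,0],[0,0,0],[0,0,0],[0,0,0],[0,0,0],[0,0,0]], jaw=0)

```text
time: 27.42
position: [0.5985, 0.172, 0.0744]
tool_rot: [2.311, 2.127, 0.001]
ft_force: [2.3, 1.1, -2.3]
grip_width: 0.182
grip_force: 20.0
```

Emit:
send_rows(xyz=[[-8,0,0],[-20,0,0],[-32,0,0],[-44,0,0],[-56,0,0],[-68,0,0],[-80,0,0],[-92,0,0],[-102,0,0],[-110,0,0]], dr=[[0,0,0],[0,0,0],[0,0,0],[0,0,0],[0,0,0],[0,0,0],[0,0,0],[0,0,0],[0,0,0],[0,0,0]])

```text
time: 28.25
position: [0.589, 0.0607, 0.0744]
tool_rot: [2.312, 2.126, 0.0]
ft_force: [5.1, 1.6, -3.5]
grip_width: 0.182
grip_force: 20.0
```

Emit:
send_rows(xyz=[[-3,0,0],[-6,0,0],[-9,0,0],[-11,0,0],[-12,0,0],[-12,0,0],[-12,0,0],[-12,0,0],[-12,0,0],[-12,0,0]], dr=[[0,0,0],[0,0,0],[0,0,0],[0,0,0],[0,0,0],[0,0,0],[0,0,0],[0,0,0],[0,0,0],[0,0,0]])

```text
time: 29.08
position: [0.5884, 0.0544, 0.0744]
tool_rot: [-2.307, -2.129, -0.006]
ft_force: [5.7, 5.9, -3.4]
grip_width: 0.182
grip_force: 20.0
```

Emit:
send_rows(xyz=[[0,0,0],[0,0,0],[0,0,0],[0,0,0],[0,0,0],[0,0,-15],[0,0,-35],[0,0,-60],[0,0,-85],[0,0,-105]], dr=[[0,0,0],[0,0,0],[0,0,0],[0,0,0],[0,0,0],[0,0,0],[0,0,0],[0,0,0],[0,0,0],[0,0,0]], jaw=50)

```text
time: 29.92
position: [0.5879, 0.0501, 0.1811]
tool_rot: [2.312, 2.127, 0.001]
ft_force: [0.6, 0.4, -0.2]
grip_width: 0.575
grip_force: 0.0
```

Emit:
send_rows(xyz=[[25,0,-5],[50,0,-5],[80,0,-5],[110,0,-5],[140,0,-5],[165,0,-5],[185,0,-5],[200,0,-5],[200,0,-5],[200,0,-5]], dr=[[0,0,0],[0,0,0],[0,0,0],[0,0,0],[0,0,0],[0,0,0],[0,0,0],[0,0,0],[0,0,0],[0,0,0]])

```text
time: 30.75
position: [0.6043, 0.2494, 0.1839]
tool_rot: [2.311, 2.128, -0.002]
ft_force: [0.2, -1.3, -0.6]
grip_width: 0.574
grip_force: 0.0
```

```bash
python3 - <<'E'
from h import *
s=get_image('side'); s0=np.load('side0.npy')
for i in(s0,s): print(blob(i,'yellow',(270,120,320,175))[:2])
for n in('s5.npy',): print(blob(np.load(n),'pink',(355,215,410,275))[:2])
print(blob(s,'pink',(355,215,410,275))[:2], get_state()['ft_force'])
E
```

```text
(array([290, 140,  11,  14,  98], dtype=int32), array([295.3877551 , 146.31632653]))
(array([290, 140,  11,  14,  97], dtype=int32), array([295.35051546, 146.24742268]))
(array([367, 222,  40,  36, 823], dtype=int32), array([386.20656136, 239.18955043]))
(array([367, 222,  40,  36, 824], dtype=int32), array([386.20631068, 239.16868932])) [-0.48014011  0.05494523  0.88034227]
```

The cover bar is back at its starting pixel and the stack hasn't moved. Handing in.

```bash
python3 -c "
from bench import *
print(close_job())"
```

```text
the job is handed in; nothing more can be done
None
```

I handed the job in at about 31 s: bolt drawn fully back, tub stacked with its feet in the recesses (within about 1 mm in the side camera), and the cover slid shut again; the simulator returned no verdict.

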